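# Spin check along a hold-down roller beam

## Robot

A 6-joint arm with a two-finger parallel gripper is mounted at the origin on the work surface. World frame = base frame: x ahead of the robot, y to its left, z up, the work surface at z = 0. Lengths are in m, angles in rad, forces in N, time in s.
With the tool pointing down it reaches from about 0.35 to 0.775 m from the base axis. Payload 5.5 kg.
Tool frame: the origin (TCP) lies midway between the tips of the shut fingers; the grasp point (between the pads) lies grip_point_offset behind it (grip_point_offset is the distance from the TCP to the grasp point, in m); z points along the fingers, y is the direction in which the jaws open and shut (so a half turn about z gives the same grasp; the last joint's range is limited). The gripper opens to 85 mm and grips with 20 to 120 N. Pads are 22 mm wide; open, the fingers measure 114 mm over their backs; the gripper's body (76 mm by 85 mm) begins 54 mm behind the grasp point. The pads swing forward as they close: fully open they stand 13 mm farther back than shut.
Start: joints at [-1.483, 0.313, 0.046, 1.304, 0, 1.431], TCP at [0.13, -0.56, 0.231] pointing down, gripper open.
Joint ranges: [-2.76, 2.76], [-0.86, 1.69], [-1.03, 1.26], [-2.2, 2.34], [-1.47, 1.5], [-3.14, 3.14]. Speed limits (rad/s): [2.57, 2.57, 3.14, 3.14, 3.14, 3.14].

## Interface

Orientations are given as a unit quaternion [w, x, y, z].
In Python, from workcell import * gives the robot as it stands.
- The arm moves only by the tool send_rows, never from a script. Its argument "series" is one flat list of numbers, 7 for each row, row after row: the shift along the tool's x, y, z in cm, then the turn, a rotation vector about the tool's x, y, z in degrees, then the opening, from 0 (shut) to 1 (fully open). A call has 1 to 10 rows; each row is the pose to reach, as a shift and turn from the pose commanded when the call began, along the tool's axes at that moment; what a row does not reach only later rows make up. A row lasts 1/12 s, in which the tool goes at most 41.7 mm and 7.16 degrees, less where a joint would pass 70% of its speed; a pose out of reach is approached as far as the arm can. A call with a gripper value outside its range is refused whole. The fingers move at their own pace and stop on an object; "newtons" is the grip in N (left out, the last holds). Time passes only in rows, so rows that repeat a pose let the fingers close. It gives the time, the measured TCP pose, the force and the opening at its end, in the units of the state.
- get_state(): the state, without advancing time (a new reading comes with each control period).
- read_camera(name): name is "side" or "top" or "wrist"; returns the picture (384x512x3 uint8, blue, green, red); there is no depth.
- camera_info(name): a dict with "K" (3x3 intrinsics, pixels), "xyz" and "attitude" of the camera in the world. Camera axes: x right, y down, z forward; pixel columns grow to the right and rows downward; lengths in m; the calibration is good to about 2 mm. The wrist camera is an equidistant fisheye: a pixel r from the principal point sees the ray r / f radians off the axis. A picture is of the moment at which its call begins: read the wrist's pose just before it. camera_info takes no time and is no camera call; for the wrist camera it gives the pose at the moment of the call.
- hand_in(): hands the job in, once; it reports no verdict.
Trained networks look in the newest picture that a camera, given by its name, has taken for a name from the list of things; names that differ only in an ending like _2 or _b are one class to them, and where a whole thing is asked for, a point or a joint stands for the part that bears it (a point fixed in the world has none). Each returns a list of dicts, best first, with "p" (0 to 1); they miss things now and then, are a little off and sometimes report something else, mostly with a low value. They report only what shows in the picture. A call takes as long as a camera call.
- silhouettes(camera, label): "pixels" (384x512 bool, what is visible of it) and "box" ([left, top, width, height] in pixels, round what is visible of it).
The state is a dict: "clock": time; "joint_pos": joint angles; "qvel": joint speeds; "tau": joint torques, N m; "tcp_pos": TCP position; "orientation": TCP orientation; "wrist_force": force on the tool from outside, world axes, zero at the start; "ft_torque": the same for the moment, N m; "finger_gap": finger opening in m.
Only numpy, scipy, OpenCV 4.12 (cv2) and the standard library are available. Lean on these libraries where they do the work, as an engineer would, in place of code of your own. Each camera call takes 0.05 s, during which the arm holds its last target. There are 200 camera calls.

## Task

The hold-down beam lying rollers-up on the bench has new bearings. With the fingertips shut together, stroke lightly along the tops of its five orange rollers in one continuous pass from the yellow infeed end to the plain end, so that each in turn visibly rolls in the direction of the stroke, and then lift clear. Do not push any roller down to its stop, do not shift or lift the beam, and leave the other things on the bench alone.

Things in the scene. Friction and masses are not known exactly. Their poses are not given: they have to be found in the camera images.
- beam: Loose hold-down beam, about 3 kg: aluminium bar 340 x 56 mm on two flanges 100 mm wide. Origin: middle of its underside; x runs along the roller row from the yellow infeed end (-x) to the black end cap (+x), z up. Roller centres at x = -120, -60, 0, 60, 120 mm, z = 98 mm; rollers 50 mm in diameter, 28 mm wide, axles along y. Grey forks reach z = 110 mm, the yellow shoe z = 97 mm, x = -200 mm.
- top1 (a point): Top of roller 1 (1 is next to the yellow infeed end, 5 next to the plain end): the highest point of the orange tyre, 123 mm above the bench when not pressed; it sinks with the roller and does not turn with it.
- top2 (a point): Top of roller 2 (1 is next to the yellow infeed end, 5 next to the plain end): the highest point of the orange tyre, 123 mm above the bench when not pressed; it sinks with the roller and does not turn with it.
- top3 (a point): Top of roller 3 (1 is next to the yellow infeed end, 5 next to the plain end): the highest point of the orange tyre, 123 mm above the bench when not pressed; it sinks with the roller and does not turn with it.
- top4 (a point): Top of roller 4 (1 is next to the yellow infeed end, 5 next to the plain end): the highest point of the orange tyre, 123 mm above the bench when not pressed; it sinks with the roller and does not turn with it.
- top5 (a point): Top of roller 5 (1 is next to the yellow infeed end, 5 next to the plain end): the highest point of the orange tyre, 123 mm above the bench when not pressed; it sinks with the roller and does not turn with it.
- roller1 (a joint): Turn of roller 1, rad; 0 at the start, with its white paint mark on top. It grows when the top of the tyre is stroked from the infeed end towards the plain end. It turns very freely and coasts to a stop.
- roller2 (a joint): Turn of roller 2, rad; 0 at the start, with its white paint mark on top. It grows when the top of the tyre is stroked from the infeed end towards the plain end. It turns very freely and coasts to a stop.
- roller3 (a joint): Turn of roller 3, rad; 0 at the start, with its white paint mark on top. It grows when the top of the tyre is stroked from the infeed end towards the plain end. It turns very freely and coasts to a stop.
- roller4 (a joint): Turn of roller 4, rad; 0 at the start, with its white paint mark on top. It grows when the top of the tyre is stroked from the infeed end towards the plain end. It turns very freely and coasts to a stop.
- roller5 (a joint): Turn of roller 5, rad; 0 at the start, with its white paint mark on top. It grows when the top of the tyre is stroked from the infeed end towards the plain end. It turns very freely and coasts to a stop.
- spring1 (a joint): How far roller 1 with its fork is pushed down, m: 0 free, 0.010 at the stop. A spring of about 0.7 N per mm, some 2 N before it begins to yield, about 9 N at the stop.
- spring2 (a joint): How far roller 2 with its fork is pushed down, m: 0 free, 0.010 at the stop. A spring of about 0.7 N per mm, some 2 N before it begins to yield, about 9 N at the stop.
- spring3 (a joint): How far roller 3 with its fork is pushed down, m: 0 free, 0.010 at the stop. A spring of about 0.7 N per mm, some 2 N before it begins to yield, about 9 N at the stop.
- spring4 (a joint): How far roller 4 with its fork is pushed down, m: 0 free, 0.010 at the stop. A spring of about 0.7 N per mm, some 2 N before it begins to yield, about 9 N at the stop.
- spring5 (a joint): How far roller 5 with its fork is pushed down, m: 0 free, 0.010 at the stop. A spring of about 0.7 N per mm, some 2 N before it begins to yield, about 9 N at the stop.
- spare_roller: Bystander: spare orange roller lying flat on the bench, 50 mm diameter, 28 mm high; origin at the middle of its underside.
- grease_tin: Bystander: round red tin with a steel lid, 64 mm diameter, 55 mm high, upright; origin at the middle of its underside.
- bearing: Bystander: steel ball bearing lying flat, 42 mm outside diameter, 12 mm high; origin at the middle of its underside.
- screwdriver: Bystander: screwdriver, 170 mm long, lying; origin at the middle of its underside (as lying).
- spray_can: Bystander: white and blue spray can with a red cap, 54 mm diameter, 160 mm high, upright; origin at the middle of its underside.
- hammer: Bystander: hammer lying on the bench; origin at the middle of its underside (as lying).
- wrench: Bystander: open-ended wrench lying on the bench; origin at the middle of its underside (as lying).

How it is judged:
By the outcome, as a careful person would: the job done as asked, in the order asked, and still so for the second after the job is handed in, with the robot touching nothing.
It also fails if it takes over 40 s, if anything falls off the work surface, if the arm or the gripper's body presses on something with over 40 N, if the wrist force passes 120 N, or if a joint passes its speed limit or range.

## Working session

There is one attempt and no reset: what is moved stays moved. The work goes in short steps, Python scripts to look and compute and a tool call to move; the robot and the scene stay as the last step left them, time stands still between calls to the robot, and variables do not carry over. Pictures are saved under pics/ and viewed, about 8 in all and at most 12, crops included, and the job is handed in when it is done.

Besides the shell and the picture viewer there is one more tool, called by a JSON object that holds its "method" and its "body". send_rows: Moves the arm, as the interface text tells. Its arguments: {"type":"object","properties":{"series":{"type":"array"},"newtons":{"type":"number"}},"required":["series"]}

```bash
mkdir -p pics
python3 - <<'E'
from workcell import *
import cv2,numpy as np
for n in("top","side"):
    cv2.imwrite(f"pics/{n}0.png",read_camera(n)); i=camera_info(n); print(n,i)
    for l in ("beam","top1","top2","top3","top4","top5"):
        for d in silhouettes(n,l)[:2]:
            v,u=np.nonzero(d["pixels"]); print(l,round(d["p"],2),d["box"],u.mean().round(1),v.mean().round(1))
s=get_state();print(s)
E
```

```text
top {'K': array([[455.14696894,   0.        , 257.72009924],
       [  0.        , 455.14696894, 198.04413196],
       [  0.        ,   0.        ,   1.        ]]), 'xyz': array([ 0.37800467, -0.02815132,  1.69380286]), 'attitude': array([-0.03881566,  0.71322254, -0.6990304 ,  0.03410944])}
beam 0.69 [201.4, 165.6, 98.0, 53.2] 250.5 191.2
top1 0.71 [210.9, 203.1, 13.4, 9.5] 216.0 204.0
top1 0.57 [225.6, 188.0, 16.3, 17.7] 231.7 196.8
top2 0.71 [210.9, 203.1, 13.4, 9.5] 216.0 204.0
top2 0.57 [225.6, 188.0, 16.3, 17.7] 231.7 196.8
top3 0.71 [210.9, 203.1, 13.4, 9.5] 216.0 204.0
top3 0.57 [225.6, 188.0, 16.3, 17.7] 231.7 196.8
top4 0.71 [210.9, 203.1, 13.4, 9.5] 216.0 204.0
top4 0.57 [225.6, 188.0, 16.3, 17.7] 231.7 196.8
top5 0.71 [210.9, 203.1, 13.4, 9.5] 216.0 204.0
top5 0.57 [225.6, 188.0, 16.3, 17.7] 231.7 196.8
side {'K': array([[468.62031779,   0.        , 254.61131862],
       [  0.        , 468.62031779, 193.18116481],
       [  0.        ,   0.        ,   1.        ]]), 'xyz': array([-0.17350133,  0.73760233,  0.99417904]), 'attitude': array([ 0.15511171, -0.32971146,  0.8484
[... 591 characters left out ...]
23.1] 243.4 179.5
{'clock': 0.7, 'joint_pos': array([-1.48260513e+00,  3.13125973e-01,  4.61229916e-02,  1.30362091e+00,
       -1.21755217e-05,  1.43120188e+00]), 'qvel': array([-0.00088591,  0.00052816,  0.00015061, -0.000112  ,  0.00217252,
        0.00018294]), 'tau': array([ 2.71485205e-04, -4.80288041e+01,  2.98750663e+01, -3.10218493e-04,
       -3.55215002e-05, -5.27885831e-06]), 'tcp_pos': array([ 0.12984094, -0.56019212,  0.23137476]), 'orientation': array([ 8.60308055e-05,  9.93521217e-01,  1.13646752e-01, -8.30139077e-06]), 'wrist_force': array([ 0.7760714 ,  0.41768213, -0.07116084]), 'ft_torque': array([-0.02264029, -0.06177886,  0.01954757]), 'finger_gap': 0.08524907212347407}
```

Run:
```python
import cv2,numpy as np
a=cv2.imread("pics/top0.png")[110:270,150:350];b=cv2.imread("pics/side0.png")[110:290,130:330]
a=cv2.resize(a,None,fx=4,fy=4,interpolation=2)[:600];b=cv2.resize(b,None,fx=3,fy=3,interpolation=2)
cv2.imwrite("pics/a.png",a[:600]);cv2.imwrite("pics/b.png",b)
```

```text
(no output)
```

View pics/a.png

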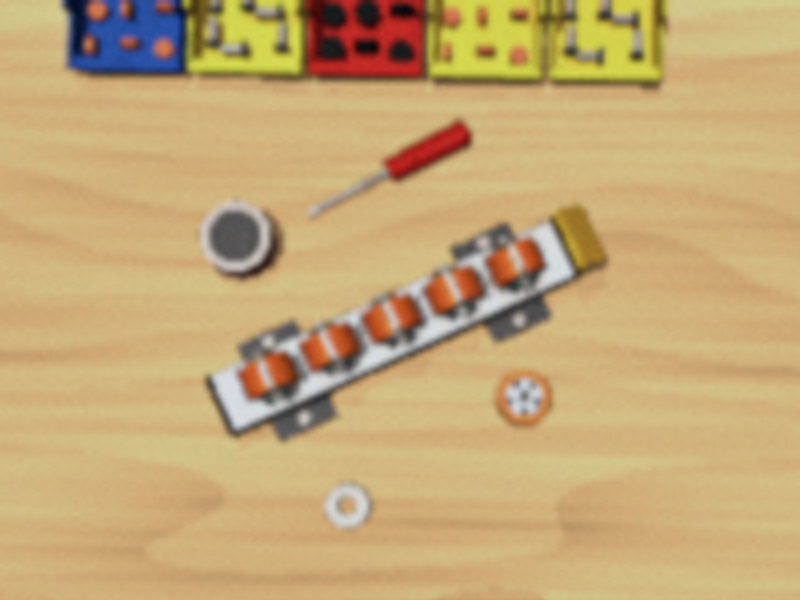

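View pics/b.png

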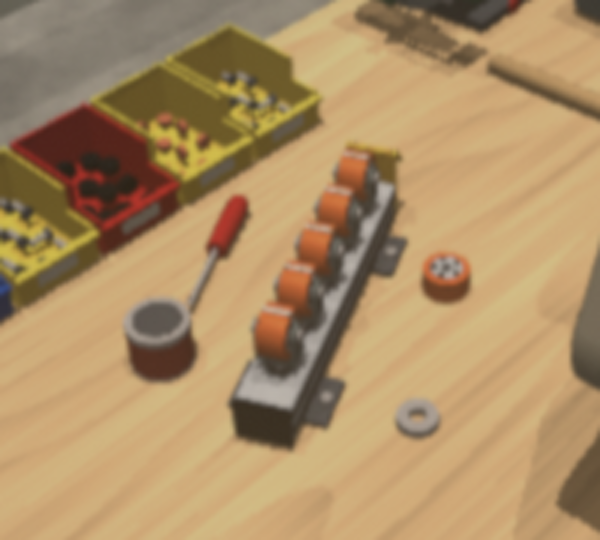

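The top view shows the beam slanting, with the yellow end upper right: roller 1 mark at about crop (516,261) and roller 5 at (269,375). The side view agrees. The neighbours stand lower than, or clear of, the stroke line.

```bash
cat > h.py <<'E'
from workcell import *
import numpy as np,cv2
from scipy.spatial.transform import Rotation as R
def rot(q): return R.from_quat(np.roll(q,-1)).as_matrix()
def ray(n,uv,z):
    i=camera_info(n); uv=np.atleast_2d(uv); d=np.c_[uv,np.ones(len(uv))]@np.linalg.inv(i["K"]).T@rot(i["attitude"]).T
    return i["xyz"]+d*((z-i["xyz"][2])/d[:,2])[:,None]
def proj(n,P):
    i=camera_info(n); c=(np.atleast_2d(P)-i["xyz"])@rot(i["attitude"]); p=c@i["K"].T; return p[:,:2]/p[:,2:]
E
python3 - <<'E'
from h import *
t=np.array([(516,261),(454,288),(392,317),(331,344),(269,375)])/4+[150-.4,110-.4]
s=np.array([(353,158),(334,190),(316,228),(297,267),(276,310)])/3+[130-.3,110-.3]
for n,m in(("top",t),("side",s)):
    P=ray(n,m,.123);x=np.array([-.12,-.06,0,.06,.12]);c=P.mean(0);d=(x@P)/(x@x)
    print(n,P[:,:2].round(4).tolist(),c.round(4),d.round(3),np.linalg.norm(d),np.degrees(np.arctan2(d[1],d[0])))
E
```

```text
top [[0.6233, -0.0872], [0.5985, -0.0336], [0.572, 0.0198], [0.5473, 0.0722], [0.5192, 0.1253]] [0.5721 0.0193 0.123 ] [-0.432  0.885 -0.   ] 0.984405402820953 116.03293578522944
side [[0.6246, -0.0806], [0.6028, -0.03], [0.575, 0.0236], [0.5487, 0.0756], [0.5215, 0.1294]] [0.5745 0.0236 0.123 ] [-0.434  0.876 -0.   ] 0.9775926422173918 116.35991372638793
```

{"method": "send_rows", "body": {"series": [3.34,-1.7,0,0,0,-5.7,0,6.68,-3.4,0,0,0,-11.4,0,10.02,-5.1,0,0,0,-17.1,0,13.36,-6.8,0,0,0,-22.8,0,16.7,-8.5,0,0,0,-28.5,0,20.04,-10.2,0,0,0,-34.2,0,23.38,-11.9,0,0,0,-39.9,0,26.72,-13.6,0,0,0,-45.6,0,30.06,-15.3,0,0,0,-51.3,0,33.4,-17,0,0,0,-57,0], "newtons": 40}}

```text
clock: 1.53
tcp_pos: [0.418, -0.3178, 0.2316]
orientation: [0.0, 0.818, 0.576, 0.0]
wrist_force: [0.3, -0.1, -0.0]
finger_gap: -0.0005
```

```bash
cat >> h.py <<'E'
C=np.array([.573,.021]);A=np.radians(116.1);D=np.array([np.cos(A),np.sin(A)])
def togo(bx,z):
    s=get_state();M=rot(s["orientation"]);p=s["tcp_pos"]
    T=np.r_[C+bx*D,z]; X=np.r_[D,0];Z=np.array([0,0,-1.]);G=np.c_[X,np.cross(Z,X),Z]
    print("t",s["clock"],"pos",p.round(4),"F",s["wrist_force"].round(2),"gap",s["finger_gap"])
    q=p[:2]-C;print("beam along/across mm",(q@D*1e3).round(1),((D[0]*q[1]-D[1]*q[0])*1e3).round(1))
    print("shift cm",(M.T@(T-p)*100).round(2),"turn",np.degrees(R.from_matrix(M.T@G).as_rotvec()).round(2))
E
python3 -c "
from h import *
togo(-.163,.2)"
```

```text
t 1.5333 pos [ 0.418  -0.3178  0.2316] F [ 0.29 -0.07 -0.03] gap -0.0004827021047598461
beam along/across mm -236.1 288.2
shift cm [25.75 14.86  3.16] turn [ 3.000e-02  4.000e-02 -4.577e+01]
```

{"method": "send_rows", "body": {"series": [3.2,1.86,0.4,0,0,-5.7,0,6.4,3.72,0.8,0,0,-11.4,0,9.6,5.58,1.2,0,0,-17.1,0,12.8,7.44,1.6,0,0,-22.8,0,16,9.3,2,0,0,-28.5,0,19.3,11.2,2.4,0,0,-34.2,0,22.5,13,2.8,0,0,-39.9,0,25.75,14.86,3.16,0,0,-45.8,0,25.75,14.86,3.16,0,0,-45.8,0,25.75,14.86,3.16,0,0,-45.8,0]}}

```text
clock: 2.37
tcp_pos: [0.6452, -0.126, 0.1985]
orientation: [-0.001, 0.53, 0.848, -0.0]
wrist_force: [-0.4, 0.0, 0.1]
finger_gap: 0.0
```

Run:
```python
from h import *
togo(-.163,.12)
im=read_camera("wrist");cv2.imwrite("pics/w.png",im)
a=cv2.resize(read_camera("side")[110:270,180:320],None,fx=3,fy=3,interpolation=2)
cv2.imwrite("pics/c.png",np.hstack([im,cv2.copyMakeBorder(a[:384,:280],0,0,0,0,0)]) if 0 else im)
i=camera_info("wrist");f=i["K"][0,0]
P=np.c_[C+np.outer([-.12,-.06,0,.06,.12],D),np.full(5,.123)]
c=(P-i["xyz"])@rot(i["attitude"]);th=np.arctan2(np.hypot(c[:,0],c[:,1]),c[:,2]);ph=np.arctan2(c[:,1],c[:,0])
print((i["K"][:2,2]+f*th[:,None]*np.c_[np.cos(ph),np.sin(ph)]).round(1))
cv2.imwrite("pics/s2.png",a)
```

```text
t 2.3667 pos [ 0.6452 -0.126   0.1985] F [-0.42  0.01  0.13] gap 1.495577723783165e-05
beam along/across mm -163.8 -0.2
shift cm [ 0.07 -0.01  7.85] turn [-0.07 -0.05 -0.09]
[[ 256.7  145.6]
 [ 256.4   64.9]
 [ 256.   -10.8]
 [ 255.5  -73.9]
 [ 255.2 -123.2]]
```

View pics/w.png

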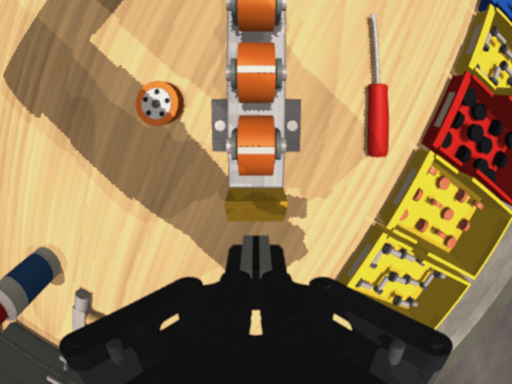

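View pics/s2.png

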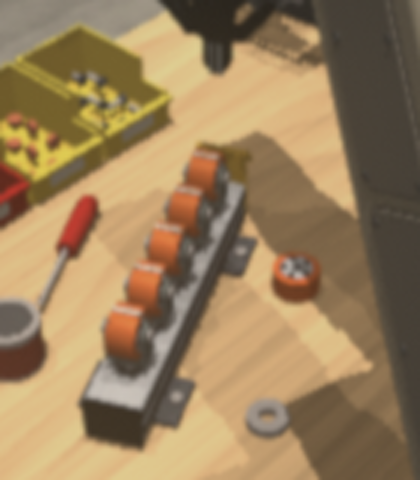

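Wrist view: the row is centred on the tool axis. Marks 1 and 2 are at (256,150) and (256,72), about 4 mm nearer along the row than predicted and laterally exact. Descending just ahead of roller 1, slightly high, to check the z reading.

{"method": "send_rows", "body": {"series": [-0.2,0,2,0,0,0,0,-0.4,0,4,0,0,0,0,-0.4,0,6,0,0,0,0,-0.4,0,7.2,0,0,0,0,-0.4,0,7.7,0,0,0,0,-0.4,0,7.7,0,0,0,0,-0.4,0,7.7,0,0,0,0,-0.4,0,7.7,0,0,0,0]}}

```text
clock: 3.13
tcp_pos: [0.6466, -0.1322, 0.1243]
orientation: [0.001, 0.531, 0.847, 0.0]
wrist_force: [-0.8, -0.7, 0.2]
finger_gap: -0.0002
```

Run:
```python
from h import *
togo(.17,.12)
```

```text
t 3.1333 pos [ 0.6466 -0.1322  0.1243] F [-0.8  -0.68  0.21] gap -0.00017406829284398077
beam along/across mm -170.0 1.3
shift cm [34.   -0.05  0.37] turn [ 0.09  0.1  -0.31]
```

Run:
```python
from h import *
L=[]
for k in range(10): read_camera("top"); s=get_state(); L.append(np.r_[s["tcp_pos"],s["wrist_force"]])
L=np.array(L);print(L.mean(0).round(4),L.std(0).round(4))
```

```text
[ 0.6465 -0.1316  0.1234  0.3263  0.041   0.0715] [2.000e-04 3.000e-04 6.000e-04 5.111e-01 3.864e-01 6.018e-01]
```

{"method": "send_rows", "body": {"series": [1.1,0,0.34,0,0,0,0,2.2,0,0.34,0,0,0,0,3.3,0,0.34,0,0,0,0,4.4,0,0.34,0,0,0,0,5.5,0,0.34,0,0,0,0]}}

```text
clock: 4.05
tcp_pos: [0.6215, -0.081, 0.12]
orientation: [0.0, 0.531, 0.847, -0.0]
wrist_force: [-2.0, -0.9, 4.4]
finger_gap: 0.0001
```

{"method": "send_rows", "body": {"series": [1.1,0,0,0,0,0,0,2.2,0,0,0,0,0,0,3.3,0,0,0,0,0,0,4.4,0,0,0,0,0,0,5.5,0,0,0,0,0,0,6.6,0,0,0,0,0,0]}}

```text
clock: 4.55
tcp_pos: [0.593, -0.0214, 0.1196]
orientation: [0.0, 0.531, 0.847, 0.0]
wrist_force: [-1.0, 0.8, 3.4]
finger_gap: 0.0003
```

{"method": "send_rows", "body": {"series": [1.1,0,0,0,0,0,0,2.2,0,0,0,0,0,0,3.3,0,0,0,0,0,0,4.4,0,0,0,0,0,0,5.5,0,0,0,0,0,0,6.6,0,0,0,0,0,0,7.7,0,0,0,0,0,0,8.8,0,0,0,0,0,0,9.9,0,0,0,0,0,0,11,0,0,0,0,0,0]}}

```text
clock: 5.38
tcp_pos: [0.5449, 0.0774, 0.1195]
orientation: [0.0, 0.531, 0.847, -0.0]
wrist_force: [-0.9, -1.6, 4.7]
finger_gap: 0.0004
```

{"method": "send_rows", "body": {"series": [1.1,0,0,0,0,0,0,2.2,0,0,0,0,0,0,3.3,0,0,0,0,0,0,4.4,0,0,0,0,0,0,5.5,0,0,0,0,0,0,6.6,0,0,0,0,0,0,7.7,0,0,0,0,0,0,8.8,0,0,0,0,0,0,9.9,0,0,0,0,0,0,11,0,0,0,0,0,0]}}

```text
clock: 6.22
tcp_pos: [0.4967, 0.1765, 0.1189]
orientation: [-0.0, 0.531, 0.847, -0.0]
wrist_force: [0.1, -0.6, 0.2]
finger_gap: 0.0006
```

{"method": "send_rows", "body": {"series": [0.5,0,-1,0,0,0,0,1,0,-4,0,0,0,0,1,0,-7,0,0,0,0,1,0,-10,0,0,0,0,1,0,-12,0,0,0,0,1,0,-12,0,0,0,0]}}

```text
clock: 6.72
tcp_pos: [0.4955, 0.1853, 0.245]
orientation: [0.003, 0.531, 0.847, 0.003]
wrist_force: [1.0, 0.3, 0.4]
finger_gap: 0.0002
```

Run:
```python
from h import *
togo(.17,.24)
t=cv2.resize(read_camera("top")[140:240,180:330],None,fx=4,fy=4,interpolation=2)
s=cv2.resize(read_camera("side")[110:270,180:320],None,fx=3,fy=3,interpolation=2)
cv2.imwrite("pics/t3.png",t);cv2.imwrite("pics/s3.png",s)
```

```text
t 6.7167 pos [0.4955 0.1853 0.245 ] F [1.02 0.27 0.4 ] gap 0.00020756675869252795
beam along/across mm 181.6 -2.6
shift cm [-1.16 -0.26  0.5 ] turn [ 0.49  0.14 -0.24]
```

View pics/s3.png

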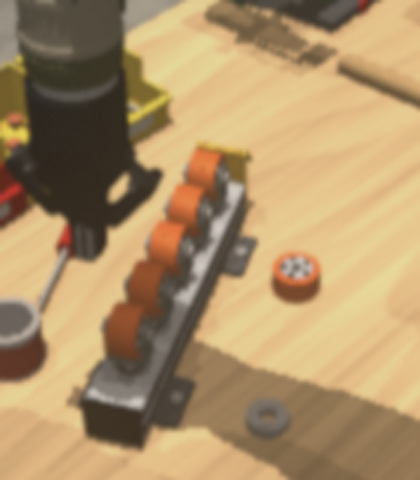

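View pics/t3.png

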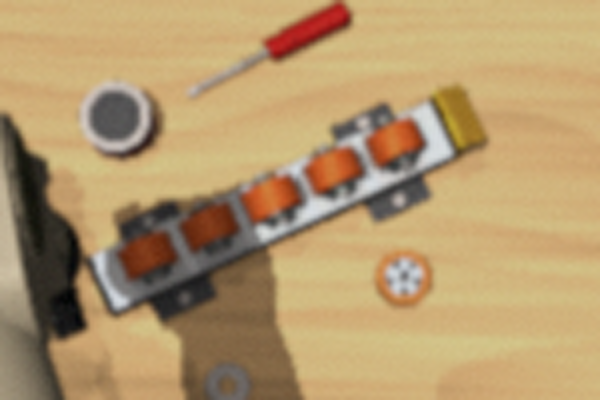

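All five white marks have turned away from the top in both views. The beam's plain-end corner is at (203,205), against (202,204) before, and the roller tops are back up. The tool is clear.

```bash
python3 -c "
from workcell import *
print(hand_in())"
```

```text
the job is handed in; nothing more can be done
None
```

I stroked the closed fingertips along all five rollers in one pass, from the yellow end to the plain end. The fingertips rode about 3 mm below the free roller tops. I then lifted about 12 cm clear and handed in at about 7 s.

- **Force:** The readings between moves, taken on or near rollers 1, 2 and 4, were 3.4–4.7 N vertical, against about 9 N at the stop. I took no such reading on rollers 3 and 5.
- **Rollers:** In the last top and side pictures all five paint marks had turned away from the top. No mark was in view, so I could not measure how far each turned, and the direction is inferred from the stroke.
- **Beam and bench:** The beam's plain-end corner was within about 1 pixel of its first position. The tin, spare roller, bearing and screwdriver looked undisturbed. I did not check the spray can, hammer and wrench at the end, but the path stayed well clear of them.
- **Disagreement:** The wrist view put the rollers about 4 mm nearer the yellow end than my first estimate. I allowed for it by starting the descent farther back.

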